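# Load the dish insert on the microscope stage and click its hold-down clamp shut

### The job

Take the aluminium insert that carries the covered dish, keep it level, and set it down without dropping it into the round recess of the black microscope stage, flat and fully home. Then turn the red knob of the hold-down clamp clockwise (seen from above) until it clicks over and the clamp stays locked with its foot over the insert's rim. Leave the other things on the table where they are.

Things in the scene. Friction and masses are not known exactly. Their poses are not given: they have to be found in the camera images.
- insert: Loose aluminium disc, 108 mm across, 6 mm thick, about 160 g, flat on the card (3 mm thick). In its middle a black round holder, 56 mm across, solid for gripping, 6 to 22 mm above the disc's underside, with the dish's clear lid (to 26 mm). Grip the holder across from above, fingertips just above the disc; yaw does not matter. Origin: centre of the disc's underside, z up.
- stage: The fixed microscope stage: black plate on four feet, its top 50 mm above the table. Origin: on the table under the centre of the round recess, z up. In this frame the plate spans x -115 to +95 mm and y -95 to +95 mm and the clamp's axis stands at x = -82 mm, y = 0. Screw heads near the corners rise 3 mm.
- stage_seat (a point): Centre of the floor of the stage's round recess, 44 mm above the table; axes as stage. The recess has a pale floor, is 110.6 mm across (2.6 mm wider than the insert; edge chamfered 1.5 mm) and 6 mm deep: when home, the insert's underside lies on this point and its disc is flush with the plate's top.
- clamp (a joint): Clamp angle, rad, clockwise from above; starts open, 0 to 0.6. The arm points 140 deg anticlockwise of stage +x at 0, and along stage +x, foot over the insert, at the 2.45 hard stop. Below 1.45 it turns easily (0.06 N m) and stays put; from 1.5 a sprung detent resists (0.3 N m) and drives it back to about 1.5 if let go. At 2.15 it goes over, clicks, snaps to 2.45 and stays.
- clamp_knob (a point): Grip point of the knob, on its upright axis, 80 mm above the table (fingertips then just clear the steel arm below, top at 58.5 mm, 13 mm wide). Knob: red fluted cylinder 32 mm across, 61 to 90 mm above the table; the white line on top points along the arm. Grip at any yaw; the turn needs a regrasp if the wrist turns only 1.5 rad.
- clamp_foot (a point): Underside centre of the clamp's black rubber foot, 13 mm across, 36 mm from the knob's axis at the end of the arm, 51.5 mm above the table: it swings over the insert only if that is fully home, and blocks the recess when it is over it.
- blank: Bystander: white plastic blank, a disc 108 mm across, 6 mm thick, with a knob 16 mm across and 12 mm high, on the card. It and the dish insert may lie in each other's place. Origin: centre of its underside.
- beaker: Bystander: glass beaker, 72 mm across, 95 mm high. Origin: centre of its foot.
- bottle: Bystander: white bottle with a blue cap, 60 mm across, 140 mm high. Origin: centre of its foot.
- forceps: Bystander: steel forceps lying flat, 118 mm long along x, 14 mm wide, 6 mm high. Origin: below the middle.
- spare_dish: Bystander: small clear lidded dish, 57 mm across, 15 mm high. Origin: centre of its underside.
- tip_box: Bystander: blue box of pipette tips with a clear lid, 122 x 82 x 66 mm. Origin: centre of its underside.
- driver: Bystander: yellow-handled screwdriver lying on the table, 170 mm long, along x. Origin: below the middle.
Mind the look-alikes: they are no part of the job. Leave any brown look-alike of the insert alone.

How it is judged:
By the outcome, as a careful person would: the job done as asked, in the order asked, and still so for the second after the job is handed in, with the robot touching nothing.
It also fails if it takes over 59 s, if anything falls off the work surface, if the arm or the gripper's body presses on something with over 40 N, if the wrist force passes 120 N, or if a joint passes its speed limit or range.

### The arm

A 7-joint arm with a two-finger parallel gripper is mounted at the origin on the work surface. World frame = base frame: x ahead of the robot, y to its left, z up, the work surface at z = 0. Lengths are in m, angles in rad, forces in N, time in s.
With the tool pointing down it reaches from about 0.4 to 0.85 m from the base axis. Payload 10.4 kg.
Tool frame: the origin (TCP) lies midway between the tips of the shut fingers; the grasp point (between the pads) lies 19 mm behind it (r.tcp_to_grasp is the z of the grasp point in the tool frame, in m); z points along the fingers, x is the direction in which the jaws open and shut, and the axes are right-handed (so a half turn about z gives the same grasp; the last joint's range is limited). The gripper opens to 87 mm and grips with 3 to 60 N. Pads are 19 mm wide; open, the fingers measure 117 mm over their backs; the gripper's body (75 mm by 190 mm) begins 51 mm behind the grasp point.
Start: joints at [1.117, 0.332, -0.065, 1.46, 0.022, 1.35, -0.088], TCP at [0.261, -0.568, 0.223] pointing down, gripper open.
Joint ranges: [-2.6, 2.6], [-0.5, 2.12], [-1.47, 1.34], [0.16, 2.42], [-1.27, 4.41], [0.06, 2.06], [-2.6, 2.6]. Speed limits (rad/s): [2.22, 2.22, 2.79, 2.79, 3.14, 3.14, 3.14].

### API

Orientations are given as a unit quaternion [x, y, z, w].
In Python, from bench import r, camera, close_job gives the robot as it stands. The module is installed in compiled form; this text tells all that it offers.
- The arm moves only by the shell command python3 -m crank 'ROWS' [FORCE]. ROWS is JSON, a list of rows, each an object of numbers: "x", "y", "z": the shift along the tool's x, y, z scaled (see below); "ax", "ay", "az": the turn, a rotation vector about the tool's x, y, z scaled (see below); "claw": the closure, from -1 (fully open) to 1 (shut), so that 0 is half open. A call has exactly 5 rows; each row is the pose to reach, as a shift and turn from the pose commanded when the call began, along the tool's axes at that moment; what a row does not reach only later rows make up. The controller multiplies each number of a shift by 1 m and each number of a turn by 2 rad. A row lasts 1/12 s, in which the tool goes at most 41.7 mm and 7.16 degrees, less where a joint would pass 70% of its speed; a pose out of reach is approached as far as the arm can. A call with a number of a shift or a turn outside -1 to 1 is refused whole. A call with a gripper value outside its range is refused whole. The fingers move at their own pace and stop on an object; FORCE is the grip in N (left out, the last holds). Time passes only in rows, so rows that repeat a pose let the fingers close, or fill a call up. It gives the time, the measured TCP pose, the force and the opening at its end, in the units of the state.
- r.read_state(): the state, without advancing time (a new reading comes with each control period).
- camera(name): name is "scene" or "top" or "wrist"; returns a dict with "color" (400x640x3 uint8, blue, green, red), "fx", "fy", "cx", "cy" (pixels), "eye" and "orientation" of the camera in the world. Camera axes: x right, y down, z forward; pixel columns grow to the right and rows downward; lengths in m; the calibration is good to about 2 mm. A picture is of the moment at which its call begins. There is no depth.
- close_job(): hands the job in, once; it reports no verdict.
The state is a dict: "time": time; "joint_positions": joint angles; "joint_vel": joint speeds; "joint_torque": joint torques, N m; "ee_pos": TCP position; "eef_rot": TCP orientation; "ft_force": force on the tool from outside, world axes, zero at the start; "torque": the same for the moment, N m; "width": finger opening in m.
Only numpy, scipy, OpenCV 4.12 (cv2) and the standard library are available. Lean on these libraries where they do the work, as an engineer would, in place of code of your own. Each camera call takes 0.05 s, during which the arm holds its last target. There are 200 camera calls.

## Working session

There is one attempt and no reset: what is moved stays moved. The work goes in short steps, Python scripts to look and compute and a shell command to move; the robot and the scene stay as the last step left them, time stands still between calls to the robot, and variables do not carry over. Pictures are saved under pics/ and viewed, about 8 in all and at most 12, crops included, and the job is handed in when it is done.

```bash
mkdir -p pics
cat > h.py <<'E'
import numpy as np, cv2
from scipy.spatial.transform import Rotation as R
from bench import r, camera
def ray(c,u,v):
    d=R.from_quat(c["orientation"]).apply([(u-c["cx"])/c["fx"],(v-c["cy"])/c["fy"],1]); return np.array(c["eye"]),d
def plane(c,u,v,z):
    e,d=ray(c,u,v); return e+d*(z-e[2])/d[2]
def proj(c,p):
    q=R.from_quat(c["orientation"]).inv().apply(np.array(p)-c["eye"]); return c["cx"]+c["fx"]*q[0]/q[2], c["cy"]+c["fy"]*q[1]/q[2]
def shot(n):
    import pickle; c=camera(n); return c
E
python3 - <<'E'
from h import *
import pickle
for n in("top","scene"):
    c=camera(n); pickle.dump(c,open(n+"0.pkl","wb")); cv2.imwrite(f"pics/{n}0.png",c["color"]); print(n,c["fx"],c["eye"],c["orientation"])
print(r.read_state())
E
```

```text
top 486.8458648742171 [ 0.44488166 -0.0137932   1.44463169] [ 0.71383901 -0.69979296  0.02221762 -0.01516767]
scene 388.540015076474 [ 1.16640409 -0.89790149  0.9907241 ] [ 0.85796434  0.28293655 -0.13066753 -0.40837495]
{'time': 0.1, 'joint_positions': array([ 1.11739266,  0.33280238, -0.06469492,  1.46080424,  0.02162221,
        1.3498916 , -0.08847947]), 'joint_vel': array([-0.00015053, -0.00153357, -0.00037437, -0.00154365,  0.00209563,
       -0.0005553 , -0.0011026 ]), 'joint_torque': array([ 2.33633000e-03, -6.24543858e+01,  2.52267782e-02, -3.90715456e+01,
       -6.13168348e-02,  3.66187992e-02,  7.62075706e-05]), 'ee_pos': array([ 0.26085603, -0.56760913,  0.22186277]), 'eef_rot': array([ 8.41913245e-01, -5.39612566e-01, -5.28580116e-04, -2.93818358e-04]), 'ft_force': array([ 0.06632933, -0.31135827,  0.46767701]), 'torque': array([-0.05499188, -0.01785269, -0.00479101]), 'width': 0.08688266523496245}
```

View pics/top0.png

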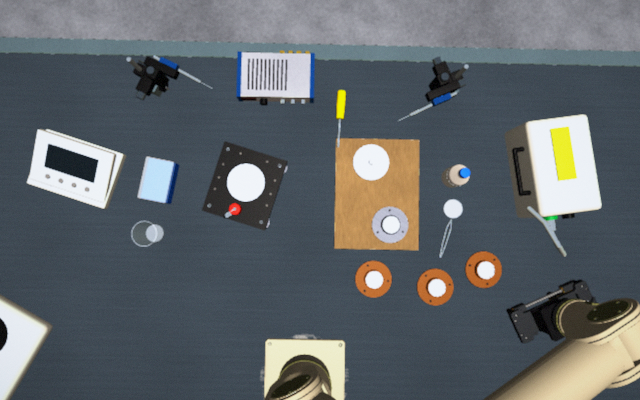

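View pics/scene0.png

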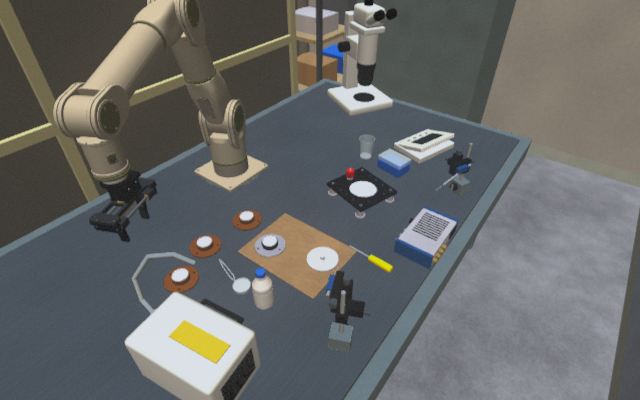

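The aluminium insert is at top-view px (390,225) on the card. The white blank is at (371,162), and the brown look-alikes are at (374,279), (435,287) and (485,269). Only (390,225) is silver, has the black holder and lies on the card. The stage recess is at (246,182) and the red knob at (234,210). Next I'll measure and confirm in a crop.

Run:
```python
from h import *
import pickle
c=pickle.load(open("top0.pkl","rb")); im=c["color"]; hsv=cv2.cvtColor(im,cv2.COLOR_BGR2HSV)
def blob(m,box):
    x0,y0,x1,y1=box; k=np.zeros(m.shape,np.uint8); k[y0:y1,x0:x1]=m[y0:y1,x0:x1].astype(np.uint8)*255
    cs,_=cv2.findContours(k,cv2.RETR_EXTERNAL,cv2.CHAIN_APPROX_NONE); q=max(cs,key=cv2.contourArea); return q
sat,val=hsv[...,1],hsv[...,2]
q=blob((sat<60)&(val>110),(365,200,415,248)); e=cv2.fitEllipse(q); print("insert",e,plane(c,*e[0],.009))
q=blob(val>140,(215,155,275,205)); e=cv2.fitEllipse(q); s=plane(c,*e[0],.044); print("recess",e,s)
q=blob((sat>150)&(val>100)&((hsv[...,0]<8)|(hsv[...,0]>172)),(215,195,255,225)); e=cv2.fitEllipse(q); k=plane(c,*e[0],.08); print("knob",e,k)
q=blob((val<65)&~((hsv[...,0]>95)&(hsv[...,0]<115)&(sat>60)),(195,135,295,235)); rct=cv2.minAreaRect(q); print("plate",rct,plane(c,*rct[0],.05),[plane(c,*p,.05)[:2].round(4) for p in cv2.boxPoints(rct)])
d=(s-k)[:2]; print("dist",np.hypot(*d),"stage yaw",np.arctan2(d[1],d[0]))
a=cv2.resize(im[195:255,340:440],None,fx=6,fy=6,interpolation=cv2.INTER_CUBIC)[:, :]; b=cv2.resize(im[140:235,195:295],(600,570)if 0 else(380,360),interpolation=cv2.INTER_CUBIC)
a=cv2.resize(a,(400,240));o=np.zeros((360,780,3),np.uint8);o[:240,:400]=a;o[:,400:]=b;cv2.imwrite("pics/crop.png",o)
```

```text
insert ((389.70611572265625, 224.40280151367188), (35.80282974243164, 36.087181091308594), 121.09147644042969) [ 0.45335245 -0.24311656  0.009     ]
recess ((245.4561767578125, 182.05455017089844), (37.563636779785156, 37.8931884765625), 23.584583282470703) [0.5668776 0.180266  0.044    ]
knob ((234.50343322753906, 208.4591064453125), (11.024215698242188, 11.864204406738281), 105.00253295898438) [0.48897131 0.20386098 0.08      ]
plate ((244.50001525878906, 185.50001525878906), (66.40782928466797, 73.3648452758789), 18.434947967529297) [0.5563847  0.18190197 0.05      ] [array([0.4842, 0.303 ]), array([0.6861, 0.2427]), array([0.6291, 0.06  ]), array([0.4278, 0.1216])]
dist 0.08140093808670167 stage yaw -0.29408192246277604
```

View pics/crop.png

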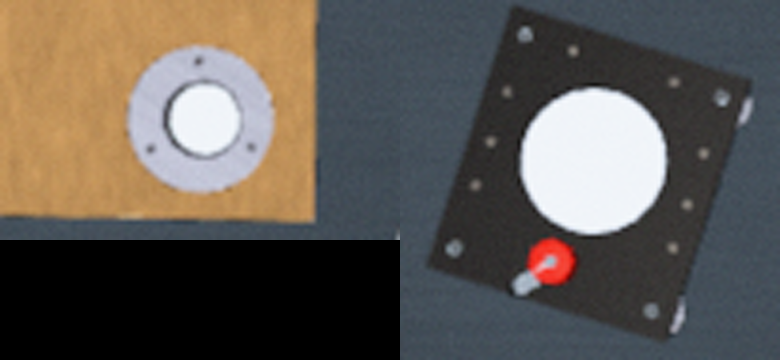

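The crop confirms it: a silver disc with a black holder at (390,225) on the card. The clamp arm points away from the recess, so it is open. Moving above the insert now.

```bash
python3 -m crank '[{"x":-0.02,"y":-0.03},{"x":-0.045,"y":-0.065},{"x":-0.07,"y":-0.1},{"x":-0.095,"y":-0.135},{"x":-0.12,"y":-0.17}]' 30
python3 -m crank '[{"x":-0.02,"y":-0.03},{"x":-0.045,"y":-0.07},{"x":-0.07,"y":-0.105},{"x":-0.09,"y":-0.135},{"x":-0.094,"y":-0.14}]'
python3 -m crank '[{"z":0.02},{"z":0.05},{"z":0.07},{"z":0.08},{"z":0.08}]'
python3 - <<'E'
from h import *
import pickle
c=camera("wrist"); s=r.read_state(); cv2.imwrite("pics/w1.png",c["color"]); pickle.dump((c,s),open("w1.pkl","wb")); print(s["ee_pos"],s["eef_rot"],s["joint_positions"],c["eye"],proj(c,[.4534,-.2431,.029]))
E
```

```text
[ 0.26087469 -0.56764643  0.22195544] [ 8.41907582e-01 -5.39621496e-01 -4.48187749e-04 -2.52350311e-04] [ 1.11741174  0.33270961 -0.06471149  1.46073157  0.02162014  1.34987627
 -0.08849521] [ 0.32660068 -0.5369367   0.38351666] (np.float64(100.78603647996769), np.float64(-124.12202811950883))schema error: expected keys x, y, z, ax, ay, az, claw
schema error: expected keys x, y, z, ax, ay, az, claw
schema error: expected keys x, y, z, ax, ay, az, claw
```

View pics/w1.png

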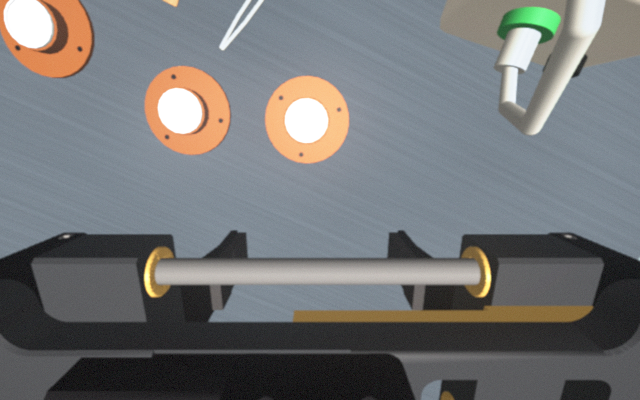

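The wrist view shows only the brown look-alikes, at (40,30), (182,110) and (307,120). Nothing moved, because every row must carry all the keys. I'm resending with full rows.

```bash
python3 -m crank '[{"x":-0.02,"y":-0.03,"z":0,"ax":0,"ay":0,"az":0,"claw":-1},{"x":-0.045,"y":-0.065,"z":0,"ax":0,"ay":0,"az":0,"claw":-1},{"x":-0.07,"y":-0.1,"z":0,"ax":0,"ay":0,"az":0,"claw":-1},{"x":-0.095,"y":-0.135,"z":0,"ax":0,"ay":0,"az":0,"claw":-1},{"x":-0.12,"y":-0.17,"z":0,"ax":0,"ay":0,"az":0,"claw":-1}]' 30
python3 -m crank '[{"x":-0.02,"y":-0.03,"z":0,"ax":0,"ay":0,"az":0,"claw":-1},{"x":-0.045,"y":-0.07,"z":0,"ax":0,"ay":0,"az":0,"claw":-1},{"x":-0.07,"y":-0.105,"z":0,"ax":0,"ay":0,"az":0,"claw":-1},{"x":-0.09,"y":-0.135,"z":0,"ax":0,"ay":0,"az":0,"claw":-1},{"x":-0.094,"y":-0.14,"z":0,"ax":0,"ay":0,"az":0,"claw":-1}]'
python3 -m crank '[{"x":0,"y":0,"z":0.02,"ax":0,"ay":0,"az":0,"claw":-1},{"x":0,"y":0,"z":0.05,"ax":0,"ay":0,"az":0,"claw":-1},{"x":0,"y":0,"z":0.08,"ax":0,"ay":0,"az":0,"claw":-1},{"x":0,"y":0,"z":0.09,"ax":0,"ay":0,"az":0,"claw":-1},{"x":0,"y":0,"z":0.09,"ax":0,"ay":0,"az":0,"claw":-1}]'
python3 - <<'E'
from h import *
import pickle
c=camera("wrist"); s=r.read_state(); cv2.imwrite("pics/w2.png",c["color"]); pickle.dump((c,s),open("w2.pkl","wb")); print(s["ee_pos"],s["eef_rot"],s["joint_positions"],c["eye"],proj(c,[.4534,-.2431,.029]))
E
```

```text
time: 0.57
ee_pos: [0.3632, -0.3907, 0.2224]
eef_rot: [0.842, -0.54, -0.0, 0.0]
ft_force: [-0.5, -0.6, 0.6]
width: 0.0869
time: 0.98
ee_pos: [0.4542, -0.2414, 0.2228]
eef_rot: [0.844, -0.536, 0.0, -0.001]
ft_force: [1.1, 0.3, -0.3]
width: 0.087
time: 1.4
ee_pos: [0.449, -0.248, 0.1301]
eef_rot: [0.842, -0.54, -0.003, 0.0]
ft_force: [-0.5, -0.1, 0.5]
width: 0.0868
[ 0.45013169 -0.24854426  0.1322392 ] [ 8.41879429e-01 -5.39664757e-01 -9.88800907e-04  5.21453830e-06] [ 0.71969303  0.18431419 -0.33344833  1.84850354  0.06626463  1.12152838
 -0.77751579] [ 0.51531754 -0.21759612  0.29159452] (np.float64(315.4735440534196), np.float64(197.93030502521884))
```

View pics/w2.png

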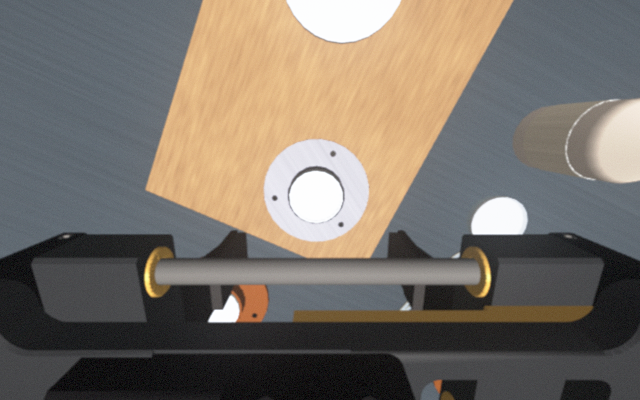

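The silver insert is centred at about (316,190), with the blank above at (345,0) and the bottle at the right, outside the path. I'll refine its centre.

Run:
```python
from h import *
import pickle
c,s=pickle.load(open("w2.pkl","rb")); im=c["color"]; hsv=cv2.cvtColor(im,cv2.COLOR_BGR2HSV)
m=((hsv[...,1]<60)&(hsv[...,2]>120)).astype(np.uint8)*255; k=np.zeros_like(m); k[130:250,255:380]=m[130:250,255:380]
q=max(cv2.findContours(k,cv2.RETR_EXTERNAL,cv2.CHAIN_APPROX_NONE)[0],key=cv2.contourArea); e=cv2.fitEllipse(q); p=plane(c,*e[0],.009)
w=plane(c,*e[0],.009); print(e,p, (p-s["ee_pos"]), R.from_quat(s["eef_rot"]).inv().apply(p-s["ee_pos"]))
k=np.zeros_like(m); m2=((hsv[...,2]>235)&(hsv[...,1]<20)).astype(np.uint8)*255; k[150:235,270:360]=m2[150:235,270:360]
q=max(cv2.findContours(k,cv2.RETR_EXTERNAL,cv2.CHAIN_APPROX_NONE)[0],key=cv2.contourArea); e=cv2.fitEllipse(q); print(e,plane(c,*e[0],.029))
```

```text
((315.81658935546875, 189.92262268066406), (102.2793960571289, 104.77173614501953), 91.41839599609375) [ 0.45649572 -0.24184608  0.009     ] [ 0.00636404  0.00669818 -0.1232392 ] [-0.00322479 -0.00871204  0.12323542]
((310.95428466796875, 197.76246643066406), (70.77824401855469, 89.7413330078125), 123.52999114990234) [ 0.45173993 -0.23910983  0.029     ]
```

```bash
python3 -m crank '[{"x":-0.001,"y":-0.003,"z":0.02,"ax":0,"ay":0,"az":0,"claw":-1},{"x":-0.003,"y":-0.007,"z":0.045,"ax":0,"ay":0,"az":0,"claw":-1},{"x":-0.003,"y":-0.007,"z":0.07,"ax":0,"ay":0,"az":0,"claw":-1},{"x":-0.003,"y":-0.007,"z":0.09,"ax":0,"ay":0,"az":0,"claw":-1},{"x":-0.003,"y":-0.007,"z":0.095,"ax":0,"ay":0,"az":0,"claw":-1}]' 30
python3 -m crank '[{"x":0,"y":0,"z":0.01,"ax":0,"ay":0,"az":0,"claw":-1},{"x":0,"y":0,"z":0.018,"ax":0,"ay":0,"az":0,"claw":-1},{"x":0,"y":0,"z":0.023,"ax":0,"ay":0,"az":0,"claw":-1},{"x":0,"y":0,"z":0.025,"ax":0,"ay":0,"az":0,"claw":-1},{"x":0,"y":0,"z":0.025,"ax":0,"ay":0,"az":0,"claw":-1}]'
python3 - <<'E'
from h import *
s=r.read_state(); print(s["ee_pos"],s["ft_force"])
c=camera("wrist"); cv2.imwrite("pics/w3.png",c["color"])
E
```

```text
time: 1.87
ee_pos: [0.4554, -0.243, 0.0366]
eef_rot: [0.842, -0.54, -0.001, 0.0]
ft_force: [-0.3, -0.7, 0.3]
width: 0.0872
time: 2.28
ee_pos: [0.456, -0.2432, 0.0128]
eef_rot: [0.842, -0.54, 0.0, 0.0]
ft_force: [0.2, -0.7, -0.6]
width: 0.0871
[ 0.45595989 -0.24316895  0.01277019] [ 0.24276898 -0.7454387  -0.55545249]
```

View pics/w3.png

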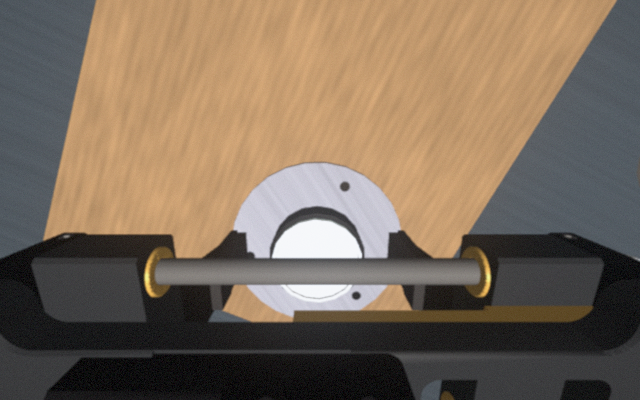

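The jaws at x≈225 and x≈410 straddle the holder at (317,250), well centred. I'll go down 1.5 mm and grip.

```bash
python3 -m crank '[{"x":0,"y":0,"z":0.0015,"ax":0,"ay":0,"az":0,"claw":-1},{"x":0,"y":0,"z":0.0015,"ax":0,"ay":0,"az":0,"claw":0},{"x":0,"y":0,"z":0.0015,"ax":0,"ay":0,"az":0,"claw":1},{"x":0,"y":0,"z":0.0015,"ax":0,"ay":0,"az":0,"claw":1},{"x":0,"y":0,"z":0.0015,"ax":0,"ay":0,"az":0,"claw":1}]' 30
python3 -m crank '[{"x":0,"y":0,"z":0,"ax":0,"ay":0,"az":0,"claw":1},{"x":0,"y":0,"z":0,"ax":0,"ay":0,"az":0,"claw":1},{"x":0,"y":0,"z":0,"ax":0,"ay":0,"az":0,"claw":1},{"x":0,"y":0,"z":0,"ax":0,"ay":0,"az":0,"claw":1},{"x":0,"y":0,"z":0,"ax":0,"ay":0,"az":0,"claw":1}]'
python3 -m crank '[{"x":0,"y":0,"z":-0.005,"ax":0,"ay":0,"az":0,"claw":1},{"x":0,"y":0,"z":-0.02,"ax":0,"ay":0,"az":0,"claw":1},{"x":0,"y":0,"z":-0.05,"ax":0,"ay":0,"az":0,"claw":1},{"x":0,"y":0,"z":-0.08,"ax":0,"ay":0,"az":0,"claw":1},{"x":0,"y":0,"z":-0.1,"ax":0,"ay":0,"az":0,"claw":1}]'
python3 -m crank '[{"x":0,"y":0,"z":-0.01,"ax":0,"ay":0,"az":0,"claw":1},{"x":0,"y":0,"z":-0.02,"ax":0,"ay":0,"az":0,"claw":1},{"x":0,"y":0,"z":-0.02,"ax":0,"ay":0,"az":0,"claw":1},{"x":0,"y":0,"z":-0.02,"ax":0,"ay":0,"az":0,"claw":1},{"x":0,"y":0,"z":-0.02,"ax":0,"ay":0,"az":0,"claw":1}]'
python3 - <<'E'
from h import *
s=r.read_state(); print(s["ee_pos"],s["joint_positions"])
q=R.from_quat(s["eef_rot"]); d=np.array([.5669,.1803,0])-s["ee_pos"]; d[2]=0; print(q.as_matrix().round(3), q.inv().apply(d))
E
```

```text
time: 2.75
ee_pos: [0.4559, -0.2431, 0.0112]
eef_rot: [0.842, -0.54, 0.0, 0.0]
ft_force: [0.5, -1.2, 0.8]
width: 0.0678
time: 3.17
ee_pos: [0.4558, -0.243, 0.0111]
eef_rot: [0.842, -0.54, 0.0, 0.0]
ft_force: [-0.1, -0.8, 1.2]
width: 0.055
time: 3.58
ee_pos: [0.4563, -0.2431, 0.1138]
eef_rot: [0.842, -0.54, 0.001, -0.0]
ft_force: [0.5, -0.5, -1.4]
width: 0.0554
time: 4.0
ee_pos: [0.455, -0.2427, 0.1296]
eef_rot: [0.842, -0.54, -0.001, 0.0]
ft_force: [-1.3, -0.7, -3.0]
width: 0.0549
[ 0.45501576 -0.24271539  0.12964758] [ 0.71086482  0.19103182 -0.34041426  1.84710223  0.0702918   1.11727512
 -0.79483048]
[[ 0.418 -0.909 -0.002]
 [-0.909 -0.418  0.001]
 [-0.002  0.001 -1.   ]] [-3.37656086e-01 -2.78295559e-01  2.21947770e-04]
```

```bash
python3 -m crank '[{"x":-0.008,"y":-0.006,"z":0,"ax":0,"ay":0,"az":0,"claw":1},{"x":-0.024,"y":-0.019,"z":0,"ax":0,"ay":0,"az":0,"claw":1},{"x":-0.045,"y":-0.037,"z":0,"ax":0,"ay":0,"az":0,"claw":1},{"x":-0.068,"y":-0.056,"z":0,"ax":0,"ay":0,"az":0,"claw":1},{"x":-0.091,"y":-0.075,"z":0,"ax":0,"ay":0,"az":0,"claw":1}]' 30
python3 -m crank '[{"x":-0.023,"y":-0.019,"z":0,"ax":0,"ay":0,"az":0,"claw":1},{"x":-0.046,"y":-0.038,"z":0,"ax":0,"ay":0,"az":0,"claw":1},{"x":-0.069,"y":-0.057,"z":0,"ax":0,"ay":0,"az":0,"claw":1},{"x":-0.092,"y":-0.076,"z":0,"ax":0,"ay":0,"az":0,"claw":1},{"x":-0.115,"y":-0.095,"z":0,"ax":0,"ay":0,"az":0,"claw":1}]'
python3 -m crank '[{"x":-0.023,"y":-0.019,"z":0,"ax":0,"ay":0,"az":0,"claw":1},{"x":-0.046,"y":-0.038,"z":0,"ax":0,"ay":0,"az":0,"claw":1},{"x":-0.069,"y":-0.057,"z":0,"ax":0,"ay":0,"az":0,"claw":1},{"x":-0.09,"y":-0.074,"z":0,"ax":0,"ay":0,"az":0,"claw":1},{"x":-0.107,"y":-0.088,"z":0,"ax":0,"ay":0,"az":0,"claw":1}]'
python3 -m crank '[{"x":-0.013,"y":-0.011,"z":0,"ax":0,"ay":0,"az":0,"claw":1},{"x":-0.021,"y":-0.018,"z":0,"ax":0,"ay":0,"az":0,"claw":1},{"x":-0.024,"y":-0.02,"z":0,"ax":0,"ay":0,"az":0,"claw":1},{"x":-0.024,"y":-0.02,"z":0,"ax":0,"ay":0,"az":0,"claw":1},{"x":-0.024,"y":-0.02,"z":0,"ax":0,"ay":0,"az":0,"claw":1}]'
python3 - <<'E'
from h import *
import pickle
c=camera("wrist"); t=camera("top"); s=r.read_state(); pickle.dump((c,t,s),open("w4.pkl","wb")); cv2.imwrite("pics/w4.png",c["color"]); cv2.imwrite("pics/t4.png",t["color"])
print(s["ee_pos"],s["joint_positions"]); print([np.round(proj(c,[.5669,.1803,.05]),1)],[np.round(proj(t,[.5669,.1803,.05]),1)])
E
```

```text
time: 4.42
ee_pos: [0.4856, -0.127, 0.1302]
eef_rot: [0.842, -0.54, -0.001, 0.0]
ft_force: [0.8, -0.2, -2.2]
width: 0.0556
time: 4.83
ee_pos: [0.5237, 0.0175, 0.1302]
eef_rot: [0.842, -0.539, -0.001, 0.0]
ft_force: [0.6, -0.5, -1.6]
width: 0.055
time: 5.25
ee_pos: [0.5587, 0.1525, 0.1301]
eef_rot: [0.842, -0.539, -0.001, 0.0]
ft_force: [0.3, 0.1, -2.0]
width: 0.0553
time: 5.67
ee_pos: [0.5674, 0.1783, 0.1306]
eef_rot: [0.842, -0.54, -0.0, 0.001]
ft_force: [0.5, 0.1, -1.0]
width: 0.0554
[0.56768829 0.17773764 0.13091232] [ 0.09409881  0.39552222 -0.59025786  1.6322658   0.23434908  1.18567531
 -1.69090614]
[array([315.5, 210. ])] [array([245.2, 181.9])]
```

View pics/w4.png

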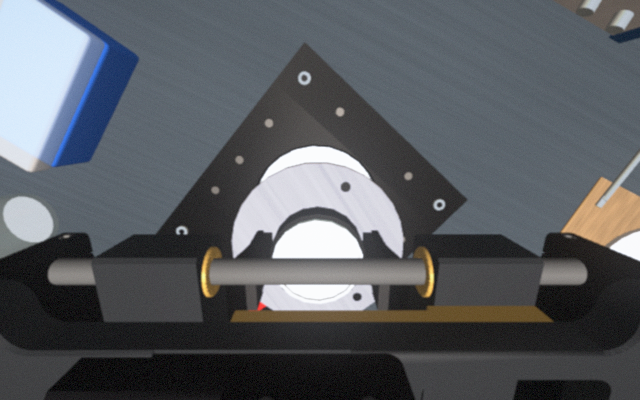

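The disc is level over the stage with its arc top at (317,163). The recess arc shows above it, top at (316,146), and the plate corner is at (306,43). I'll fit both circles with known radii.

```bash
cat > fit.py <<'E'
from h import *
from scipy.optimize import least_squares
def arc(c,pts,z,rad,x0):
    P=np.array([plane(c,u,v,z)[:2] for u,v in pts])
    f=lambda p:np.hypot(*(P-p[:2]).T)-rad
    o=least_squares(f,x0,loss="soft_l1",f_scale=.0005); return o.x,np.abs(o.fun).mean()
def edges(c,z,rad,ctr,angs,pol,span=.008):
    # along radial lines in world, find strongest brightness drop outward
    g=cv2.cvtColor(c["color"],cv2.COLOR_BGR2GRAY).astype(np.float32); out=[]
    rr=np.arange(rad-span,rad+span,.0003)
    for a in angs:
        uv=np.array([proj(c,[ctr[0]+q*np.cos(a),ctr[1]+q*np.sin(a),z]) for q in rr],np.float32)
        s=cv2.GaussianBlur(cv2.remap(g,uv[:,0].reshape(1,-1),uv[:,1].reshape(1,-1),1),(9,1),2)[0]
        d=np.gradient(s)*pol; i=d[3:-3].argmax()+3
        if d[i]>1.0: out.append(uv[i])
    return out
E
python3 - <<'E'
from fit import *
import pickle
c,t,s=pickle.load(open("w4.pkl","rb")); tcp=s["ee_pos"]; zt=tcp[2]-.0021
base=np.arctan2(.418,.909)
for lo,hi in((-1,1),(-.7,.7)):
    p=tcp[:2]
    for sp in(.008,.004):
        e=edges(c,zt,.054,p,base+np.linspace(lo,hi,60),0+(-1) if 0 else 1 if False else -1,sp) if False else edges(c,zt,.054,p,base+np.r_[np.linspace(lo,-.55,20),np.linspace(.55,hi,20)],-1,sp)
        p,er=arc(c,e,zt,.054,p)
    print("disc sides",len(e),p,er,p-tcp[:2])
p=np.array([.5669,.1803])
for sp in(.008,.004):
    e=edges(c,.044,.0553,p,base+np.linspace(-.35,.35,40),-1,sp); p,er=arc(c,e,.044,.0553,p)
print("recess wrist",len(e),p,er); print(e[0],e[len(e)//2],e[-1])
c0=pickle.load(open("top0.pkl","rb")); p=np.array([.5669,.1803])
for z,ra in((.044,.0553),(.05,.0568)):
  for sp in(.008,.004):
    e=edges(c0,z,ra,p,np.linspace(0,6.2,80),-1,sp); q,er=arc(c0,e,z,ra,p)
  print("recess top",z,q,er)
  f=cv2.fitEllipse(np.array(e)); print(f)
# insert in top t4
p=tcp[:2]
e=edges(t,zt,.054,p,np.linspace(0,6.2,80),-1,.006); q,er=arc(t,e,zt,.054,p); print("disc top",len(e),q,er)
E
```

```text
disc sides 40 [0.56571732 0.17821618] 0.0005413034467029723 [-0.00197097  0.00047854]
disc sides 40 [0.56726258 0.1789651 ] 0.0009612674919990824 [-0.00042572  0.00122746]
recess wrist 40 [0.56757198 0.18032157] 0.0001433499555771366
[337.7664  149.68628] [315.2493  145.74658] [293.76987 149.36931]
recess top 0.044 [0.56690776 0.18018075] 0.0004331302807908951
((245.4777069091797, 182.07850646972656), (38.320404052734375, 38.70391082763672), 34.31538391113281)
recess top 0.05 [0.56647637 0.17920404] 0.0014365584521206659
((245.43862915039062, 182.05560302734375), (38.37711715698242, 38.72543716430664), 38.41259002685547)
disc top 21 [0.5664282  0.17671757] 0.0025144943933303465
```

```bash
python3 -m crank '[{"x":-0.0015,"y":-0.001,"z":0.01,"ax":0,"ay":0,"az":0,"claw":1},{"x":-0.0015,"y":-0.001,"z":0.025,"ax":0,"ay":0,"az":0,"claw":1},{"x":-0.0015,"y":-0.001,"z":0.042,"ax":0,"ay":0,"az":0,"claw":1},{"x":-0.0015,"y":-0.001,"z":0.055,"ax":0,"ay":0,"az":0,"claw":1},{"x":-0.0015,"y":-0.001,"z":0.062,"ax":0,"ay":0,"az":0,"claw":1}]' 30
python3 -m crank '[{"x":0,"y":0,"z":0,"ax":0,"ay":0,"az":0,"claw":1},{"x":0,"y":0,"z":0,"ax":0,"ay":0,"az":0,"claw":1},{"x":0,"y":0,"z":0,"ax":0,"ay":0,"az":0,"claw":1},{"x":0,"y":0,"z":0,"ax":0,"ay":0,"az":0,"claw":1},{"x":0,"y":0,"z":0,"ax":0,"ay":0,"az":0,"claw":1}]'
python3 - <<'E'
from fit import *
import pickle
c=camera("wrist"); s=r.read_state(); pickle.dump((c,s),open("w5.pkl","wb")); tcp=s["ee_pos"]; zt=tcp[2]-.0021; print(tcp,s["eef_rot"])
base=np.arctan2(.418,.909); p=tcp[:2]
for sp in(.006,.003):
    e=edges(c,zt,.054,p,base+np.linspace(-1.1,1.1,60),-1,sp); p,er=arc(c,e,zt,.054,p)
print("disc",len(e),p,er,p-tcp[:2])
im=c["color"].copy()
for u,v in e: cv2.circle(im,(int(u),int(v)),1,(0,0,255),-1)
cv2.imwrite("pics/w5.png",cv2.resize(im[20:330,120:520],None,fx=1.9,fy=1.9))
E
```

```text
time: 6.18
ee_pos: [0.5669, 0.1801, 0.0667]
eef_rot: [0.842, -0.54, -0.001, 0.001]
ft_force: [-0.6, 0.2, -1.5]
width: 0.0551
time: 6.6
ee_pos: [0.5684, 0.1812, 0.0698]
eef_rot: [0.842, -0.54, 0.001, -0.0]
ft_force: [-0.4, -0.6, -2.4]
width: 0.0552
[0.56831618 0.18116851 0.06969066] [ 8.41893052e-01 -5.39644103e-01  4.48126009e-04 -3.61319304e-04]
disc 60 [0.5700633  0.18159989] 0.0008114476746870087 [0.00174712 0.00043138]
```

View pics/w5.png

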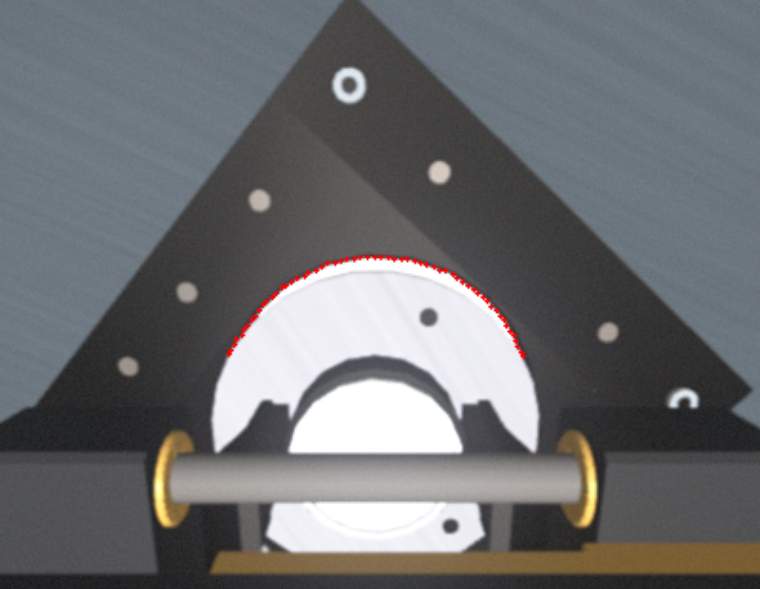

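The red points traced the recess rim, whose arc top is at crop (375,257). The disc edge lies just inside it, at (375,272). I'll fit the two separately.

```bash
cat > rel.py <<'E'
from fit import *
import pickle,sys
c=camera("wrist") if len(sys.argv)<2 else pickle.load(open(sys.argv[1],"rb"))[0]
s=r.read_state(); tcp=s["ee_pos"]; zt=tcp[2]-.0021; base=np.arctan2(.418,.909); print("tcp",tcp,"f",s["ft_force"])
p=tcp[:2]
for sp in(.008,.004,.0025):
    e=edges(c,.044,.0553,p,base+np.linspace(-.7,.7,50),-1,sp); p,er=arc(c,e,.044,.0553,p)
rec=p; print("recess",len(e),p,er)
d=tcp[:2]
for sp in(.005,.003,.0025):
    e=edges(c,zt,.054,d,base+np.linspace(-.5,.5,40),1,sp)
    e2=edges(c,zt,.054,d,base+np.r_[np.linspace(-1.45,-1.1,8),np.linspace(1.1,1.45,8)],-1,sp); d,er=arc(c,e+e2,zt,.054,d)
print("disc",len(e),len(e2),d,er); dd=np.r_[rec-d,0]; print("move tool",R.from_quat(s["eef_rot"]).inv().apply(dd))
E
python3 rel.py w5.pkl
```

```text
tcp [0.56831618 0.18116851 0.06969066] f [ 0.02709915 -0.39584155 -1.3037366 ]
recess 50 [0.56766556 0.18035579] 0.0001722008782573746
disc 40 16 [0.56706433 0.18123764] 0.00024808005813790445
move tool [ 1.05234879e-03 -1.78070674e-04  5.78126998e-07]
```

```bash
python3 -m crank '[{"x":0.001,"y":0,"z":0.002,"ax":0,"ay":0,"az":0,"claw":1},{"x":0.001,"y":0,"z":0.005,"ax":0,"ay":0,"az":0,"claw":1},{"x":0.001,"y":0,"z":0.008,"ax":0,"ay":0,"az":0,"claw":1},{"x":0.001,"y":0,"z":0.008,"ax":0,"ay":0,"az":0,"claw":1},{"x":0.001,"y":0,"z":0.008,"ax":0,"ay":0,"az":0,"claw":1}]' 30
python3 rel.py
```

```text
time: 7.07
ee_pos: [0.5681, 0.1801, 0.0606]
eef_rot: [0.842, -0.54, -0.0, 0.0]
ft_force: [-0.2, 0.4, -1.7]
width: 0.055
tcp [0.56823221 0.18014921 0.06087131] f [ 0.08138999  0.1119274  -2.14513916]
recess 50 [0.56762909 0.18028795] 0.0001682786985261142
disc 40 16 [0.5668257  0.18009549] 0.000245333130529656
move tool [ 1.60629390e-04 -8.10353367e-04 -2.54401822e-07]
```

```bash
python3 -m crank '[{"x":0,"y":-0.0007,"z":0.001,"ax":0,"ay":0,"az":0,"claw":1},{"x":0,"y":-0.0007,"z":0.003,"ax":0,"ay":0,"az":0,"claw":1},{"x":0,"y":-0.0007,"z":0.005,"ax":0,"ay":0,"az":0,"claw":1},{"x":0,"y":-0.0007,"z":0.006,"ax":0,"ay":0,"az":0,"claw":1},{"x":0,"y":-0.0007,"z":0.006,"ax":0,"ay":0,"az":0,"claw":1}]' 30
python3 -m crank '[{"x":0,"y":0,"z":0.0005,"ax":0,"ay":0,"az":0,"claw":1},{"x":0,"y":0,"z":0.001,"ax":0,"ay":0,"az":0,"claw":1},{"x":0,"y":0,"z":0.0015,"ax":0,"ay":0,"az":0,"claw":1},{"x":0,"y":0,"z":0.002,"ax":0,"ay":0,"az":0,"claw":1},{"x":0,"y":0,"z":0.002,"ax":0,"ay":0,"az":0,"claw":1}]'
python3 rel.py
```

```text
time: 7.53
ee_pos: [0.5688, 0.1803, 0.0547]
eef_rot: [0.842, -0.54, -0.0, 0.0]
ft_force: [0.3, -0.0, -2.5]
width: 0.0552
time: 7.95
ee_pos: [0.5689, 0.1804, 0.053]
eef_rot: [0.842, -0.54, -0.0, 0.0]
ft_force: [-1.2, 0.3, -1.5]
width: 0.0553
tcp [0.56895471 0.18042246 0.05299997] f [ 1.00886805 -0.39923003 -1.97342967]
recess 50 [0.5676096  0.18028842] 0.00018290803419648643
disc 40 16 [0.56760503 0.18026316] 0.00019066306512697563
move tool [-2.10373079e-05 -1.46934596e-05 -1.85371193e-09]
```

```bash
python3 -m crank '[{"x":0,"y":0,"z":0.0003,"ax":0,"ay":0,"az":0,"claw":1},{"x":0,"y":0,"z":0.0006,"ax":0,"ay":0,"az":0,"claw":1},{"x":0,"y":0,"z":0.0009,"ax":0,"ay":0,"az":0,"claw":1},{"x":0,"y":0,"z":0.0012,"ax":0,"ay":0,"az":0,"claw":1},{"x":0,"y":0,"z":0.0012,"ax":0,"ay":0,"az":0,"claw":1}]' 30
python3 -c "
from h import *
for i in range(3): camera('wrist'); s=r.read_state(); print(s['ee_pos'],s['ft_force'])"
```

```text
time: 8.42
ee_pos: [0.569, 0.1804, 0.0521]
eef_rot: [0.842, -0.54, 0.0, 0.0]
ft_force: [-2.3, -0.8, 3.3]
width: 0.0552
[0.56900928 0.18041706 0.05212717] [-2.44578626 -1.73775467  3.53856889]
[0.56901896 0.18040548 0.05213631] [-2.50806267 -1.44234584  4.47730361]
[0.56904122 0.18044183 0.05217805] [-2.90327219 -2.01049986  3.92923796]
```

Contact came at z = 0.0521, exactly the home height. I'll release and lift.

```bash
python3 -m crank '[{"x":0,"y":0,"z":0,"ax":0,"ay":0,"az":0,"claw":-0.4},{"x":0,"y":0,"z":0,"ax":0,"ay":0,"az":0,"claw":-0.6},{"x":0,"y":0,"z":0,"ax":0,"ay":0,"az":0,"claw":-0.6},{"x":0,"y":0,"z":0,"ax":0,"ay":0,"az":0,"claw":-0.6},{"x":0,"y":0,"z":0,"ax":0,"ay":0,"az":0,"claw":-0.6}]'
python3 -m crank '[{"x":0,"y":0,"z":-0.004,"ax":0,"ay":0,"az":0,"claw":-0.6},{"x":0,"y":0,"z":-0.015,"ax":0,"ay":0,"az":0,"claw":-0.6},{"x":0,"y":0,"z":-0.04,"ax":0,"ay":0,"az":0,"claw":-0.6},{"x":0,"y":0,"z":-0.07,"ax":0,"ay":0,"az":0,"claw":-0.6},{"x":0,"y":0,"z":-0.09,"ax":0,"ay":0,"az":0,"claw":-0.6}]'
python3 - <<'E'
from h import *
import pickle
c=camera("wrist"); s=r.read_state(); pickle.dump((c,s),open("w6.pkl","wb")); cv2.imwrite("pics/w6.png",c["color"]); print(s["ee_pos"],s["joint_positions"],proj(c,[.489,.204,.09]))
E
```

```text
time: 8.98
ee_pos: [0.569, 0.1805, 0.0517]
eef_rot: [0.842, -0.54, 0.0, -0.0]
ft_force: [0.3, 0.7, -0.9]
width: 0.0686
time: 9.4
ee_pos: [0.5696, 0.1811, 0.1454]
eef_rot: [0.842, -0.539, 0.001, -0.001]
ft_force: [1.8, 0.0, 0.3]
width: 0.0694
[0.57129329 0.18173158 0.14910466] [ 0.09373649  0.38329983 -0.59612662  1.6077607   0.22761899  1.21264629
 -1.68708475] (np.float64(254.66896563587153), np.float64(289.53416764300437))
```

View pics/w6.png

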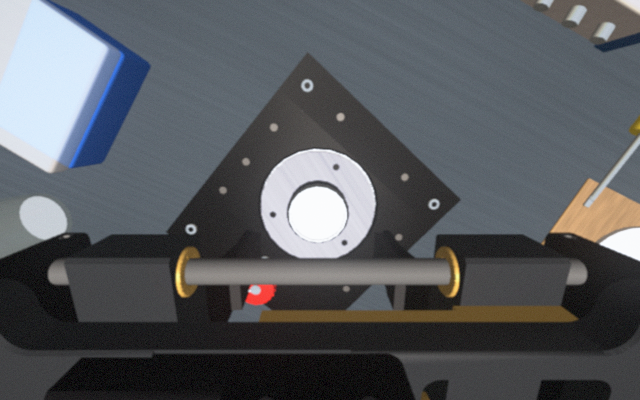

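The insert sits home: a concentric, even thin gap around the disc at (318,204), and red knob visible at (260,293). Now I'll go above the knob while turning the wrist about 2.9 rad anticlockwise, which leaves room for one long clockwise turn.

```bash
python3 -m crank '[{"x":-0.01,"y":0.012,"z":0,"ax":0,"ay":0,"az":-0.058,"claw":-0.2},{"x":-0.022,"y":0.026,"z":0,"ax":0,"ay":0,"az":-0.116,"claw":-0.2},{"x":-0.034,"y":0.041,"z":0,"ax":0,"ay":0,"az":-0.174,"claw":-0.2},{"x":-0.045,"y":0.055,"z":0,"ax":0,"ay":0,"az":-0.232,"claw":-0.2},{"x":-0.054,"y":0.065,"z":0,"ax":0,"ay":0,"az":-0.29,"claw":-0.2}]'
python3 -m crank '[{"x":0,"y":0,"z":0,"ax":0,"ay":0,"az":-0.058,"claw":-0.2},{"x":0,"y":0,"z":0,"ax":0,"ay":0,"az":-0.116,"claw":-0.2},{"x":0,"y":0,"z":0,"ax":0,"ay":0,"az":-0.174,"claw":-0.2},{"x":0,"y":0,"z":0,"ax":0,"ay":0,"az":-0.232,"claw":-0.2},{"x":0,"y":0,"z":0,"ax":0,"ay":0,"az":-0.29,"claw":-0.2}]'
python3 -m crank '[{"x":0,"y":0,"z":0,"ax":0,"ay":0,"az":-0.058,"claw":-0.2},{"x":0,"y":0,"z":0,"ax":0,"ay":0,"az":-0.116,"claw":-0.2},{"x":0,"y":0,"z":0,"ax":0,"ay":0,"az":-0.174,"claw":-0.2},{"x":0,"y":0,"z":0,"ax":0,"ay":0,"az":-0.232,"claw":-0.2},{"x":0,"y":0,"z":0,"ax":0,"ay":0,"az":-0.29,"claw":-0.2}]'
python3 -m crank '[{"x":0,"y":0,"z":0,"ax":0,"ay":0,"az":-0.058,"claw":-0.2},{"x":0,"y":0,"z":0,"ax":0,"ay":0,"az":-0.116,"claw":-0.2},{"x":0,"y":0,"z":0,"ax":0,"ay":0,"az":-0.174,"claw":-0.2},{"x":0,"y":0,"z":0,"ax":0,"ay":0,"az":-0.232,"claw":-0.2},{"x":0,"y":0,"z":0,"ax":0,"ay":0,"az":-0.29,"claw":-0.2}]'
python3 -m crank '[{"x":0,"y":0,"z":0,"ax":0,"ay":0,"az":-0.058,"claw":-0.2},{"x":0,"y":0,"z":0,"ax":0,"ay":0,"az":-0.116,"claw":-0.2},{"x":0,"y":0,"z":0,"ax":0,"ay":0,"az":-0.174,"claw":-0.2},{"x":0,"y":0,"z":0,"ax":0,"ay":0,"az":-0.23,"claw":-0.2},{"x":0,"y":0,"z":0,"ax":0,"ay":0,"az":-0.23,"claw":-0.2}]'
python3 - <<'E'
from h import *
import pickle
c=camera("wrist"); s=r.read_state(); pickle.dump((c,s),open("w7.pkl","wb")); cv2.imwrite("pics/w7.png",c["color"]); print(s["ee_pos"],s["joint_positions"],R.from_quat(s["eef_rot"]).as_matrix().round(3),proj(c,[.4888,.2035,.09]))
im=c["color"]; h=cv2.cvtColor(im,cv2.COLOR_BGR2HSV); m=((h[...,1]>150)&(h[...,2]>80)&((h[...,0]<6)|(h[...,0]>174))).astype(np.uint8)*255
q=max(cv2.findContours(m,cv2.RETR_EXTERNAL,cv2.CHAIN_APPROX_NONE)[0],key=cv2.contourArea); print(cv2.boundingRect(q),cv2.minEnclosingCircle(q))
E
```

```text
time: 9.87
ee_pos: [0.4861, 0.2029, 0.1426]
eef_rot: [0.962, -0.273, 0.0, 0.0]
ft_force: [-0.7, 0.2, 0.3]
width: 0.0534
time: 10.28
ee_pos: [0.4875, 0.2025, 0.1427]
eef_rot: [1.0, 0.013, 0.001, 0.0]
ft_force: [0.2, 0.0, 1.2]
width: 0.0524
time: 10.7
ee_pos: [0.4876, 0.2024, 0.1427]
eef_rot: [0.954, 0.298, 0.0, 0.0]
ft_force: [0.4, 0.3, -0.3]
width: 0.0523
time: 11.12
ee_pos: [0.4875, 0.2024, 0.1426]
eef_rot: [0.829, 0.559, 0.0, 0.0]
ft_force: [-0.1, 0.3, -0.6]
width: 0.0522
time: 11.53
ee_pos: [0.4876, 0.2023, 0.1424]
eef_rot: [0.68, 0.733, 0.0, 0.0]
ft_force: [-0.4, 0.2, -0.5]
width: 0.0525
[0.48754487 0.20234307 0.14234402] [ 0.44642126  0.37281434 -1.09203569  1.77756979  0.35348826  1.20699868
  0.89177309] [[-0.067  0.998  0.001]
 [ 0.998  0.067  0.   ]
 [ 0.     0.001 -1.   ]] (np.float64(317.3970252403597), np.float64(221.16689715098553))
(297, 195, 42, 45) ((318.5, 217.0), 22.455610275268555)
```

View pics/w7.png

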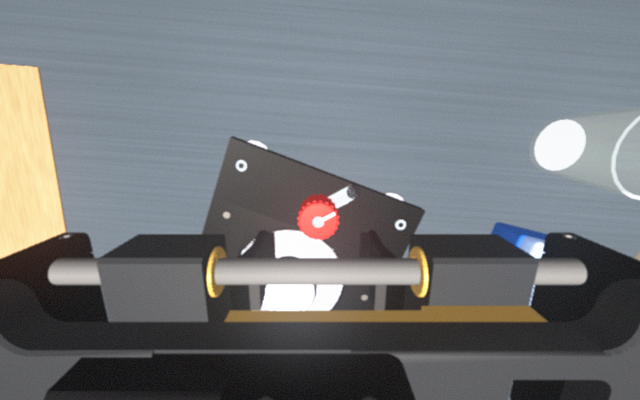

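The wrist view shows the knob top at about (318,218), with its white line and the arm pointing up-right, open. I'll get the fine offset from this.

Run:
```python
from h import *
import pickle
c,s=pickle.load(open("w7.pkl","rb"))
for z in(.09,.0585):print(plane(c,318.3,218.8,z), plane(c,351,190,.0585))
p=plane(c,318.3,218.8,.09); a=plane(c,351,190,.0585)-p; print("arm ang",np.degrees(np.arctan2(a[1],a[0])),np.hypot(*a[:2]))
d=p-s["ee_pos"]; print(R.from_quat(s["eef_rot"]).inv().apply(d))
```

```text
[0.4867717  0.20406606 0.09      ] [0.46819509 0.23182596 0.0585    ]
[0.4971137  0.20497628 0.0585    ] [0.46819509 0.23182596 0.0585    ]
arm ang 123.78999292887863 0.033402136453514475
[ 0.00176923 -0.00068309  0.05234373]
```

```bash
python3 -m crank '[{"x":0.0015,"y":0,"z":0.015,"ax":0,"ay":0,"az":0,"claw":-0.2},{"x":0.0015,"y":0,"z":0.035,"ax":0,"ay":0,"az":0,"claw":-0.2},{"x":0.0015,"y":0,"z":0.055,"ax":0,"ay":0,"az":0,"claw":-0.2},{"x":0.0015,"y":0,"z":0.068,"ax":0,"ay":0,"az":0,"claw":-0.2},{"x":0.0015,"y":0,"z":0.07,"ax":0,"ay":0,"az":0,"claw":-0.2}]'
python3 -m crank '[{"x":0,"y":0,"z":0.005,"ax":0,"ay":0,"az":0,"claw":-0.2},{"x":0,"y":0,"z":0.009,"ax":0,"ay":0,"az":0,"claw":-0.2},{"x":0,"y":0,"z":0.0105,"ax":0,"ay":0,"az":0,"claw":-0.2},{"x":0,"y":0,"z":0.0105,"ax":0,"ay":0,"az":0,"claw":-0.2},{"x":0,"y":0,"z":0.0105,"ax":0,"ay":0,"az":0,"claw":-0.2}]'
python3 -m crank '[{"x":0,"y":0,"z":0,"ax":0,"ay":0,"az":0,"claw":0},{"x":0,"y":0,"z":0,"ax":0,"ay":0,"az":0,"claw":0.5},{"x":0,"y":0,"z":0,"ax":0,"ay":0,"az":0,"claw":1},{"x":0,"y":0,"z":0,"ax":0,"ay":0,"az":0,"claw":1},{"x":0,"y":0,"z":0,"ax":0,"ay":0,"az":0,"claw":1}]' 50
python3 -m crank '[{"x":0,"y":0,"z":0,"ax":0,"ay":0,"az":0,"claw":1},{"x":0,"y":0,"z":0,"ax":0,"ay":0,"az":0,"claw":1},{"x":0,"y":0,"z":0,"ax":0,"ay":0,"az":0,"claw":1},{"x":0,"y":0,"z":0,"ax":0,"ay":0,"az":0,"claw":1},{"x":0,"y":0,"z":0,"ax":0,"ay":0,"az":0,"claw":1}]' 50
```

```text
time: 12.0
ee_pos: [0.4862, 0.2032, 0.0699]
eef_rot: [0.683, 0.73, -0.001, -0.001]
ft_force: [0.1, -0.8, 0.6]
width: 0.0522
time: 12.42
ee_pos: [0.4876, 0.204, 0.0618]
eef_rot: [0.682, 0.731, 0.0, 0.0]
ft_force: [-0.7, 0.4, -0.4]
width: 0.0519
time: 12.83
ee_pos: [0.4874, 0.203, 0.0615]
eef_rot: [0.682, 0.731, -0.001, 0.001]
ft_force: [-0.5, -4.1, 4.4]
width: 0.0307
time: 13.25
ee_pos: [0.4874, 0.203, 0.0614]
eef_rot: [0.682, 0.731, -0.001, 0.0]
ft_force: [-0.5, -4.4, 5.9]
width: 0.0312
```

```bash
python3 -m crank '[{"x":0,"y":0,"z":0,"ax":0,"ay":0,"az":0.04,"claw":1},{"x":0,"y":0,"z":0,"ax":0,"ay":0,"az":0.09,"claw":1},{"x":0,"y":0,"z":0,"ax":0,"ay":0,"az":0.14,"claw":1},{"x":0,"y":0,"z":0,"ax":0,"ay":0,"az":0.19,"claw":1},{"x":0,"y":0,"z":0,"ax":0,"ay":0,"az":0.24,"claw":1}]' 50
python3 -m crank '[{"x":0,"y":0,"z":0,"ax":0,"ay":0,"az":0.05,"claw":1},{"x":0,"y":0,"z":0,"ax":0,"ay":0,"az":0.1,"claw":1},{"x":0,"y":0,"z":0,"ax":0,"ay":0,"az":0.15,"claw":1},{"x":0,"y":0,"z":0,"ax":0,"ay":0,"az":0.2,"claw":1},{"x":0,"y":0,"z":0,"ax":0,"ay":0,"az":0.25,"claw":1}]'
python3 -c "
from h import *
s=r.read_state(); print(s['joint_positions'].round(3),s['torque'])"
```

```text
time: 13.67
ee_pos: [0.4875, 0.2038, 0.0615]
eef_rot: [0.838, 0.546, 0.0, 0.0]
ft_force: [0.7, -2.1, 1.2]
width: 0.0314
time: 14.08
ee_pos: [0.4881, 0.2043, 0.0615]
eef_rot: [0.947, 0.322, 0.001, -0.0]
ft_force: [3.8, 1.2, -2.7]
width: 0.031
[ 0.228  0.399 -0.83   1.859  0.341  1.03  -0.086] [ 0.20875598 -0.95473401  0.09335342]
```

```bash
python3 -m crank '[{"x":0,"y":0,"z":0,"ax":0,"ay":0,"az":0.05,"claw":1},{"x":0,"y":0,"z":0,"ax":0,"ay":0,"az":0.1,"claw":1},{"x":0,"y":0,"z":0,"ax":0,"ay":0,"az":0.15,"claw":1},{"x":0,"y":0,"z":0,"ax":0,"ay":0,"az":0.2,"claw":1},{"x":0,"y":0,"z":0,"ax":0,"ay":0,"az":0.25,"claw":1}]' 55
python3 -m crank '[{"x":0,"y":0,"z":0,"ax":0,"ay":0,"az":0.05,"claw":1},{"x":0,"y":0,"z":0,"ax":0,"ay":0,"az":0.1,"claw":1},{"x":0,"y":0,"z":0,"ax":0,"ay":0,"az":0.15,"claw":1},{"x":0,"y":0,"z":0,"ax":0,"ay":0,"az":0.2,"claw":1},{"x":0,"y":0,"z":0,"ax":0,"ay":0,"az":0.25,"claw":1}]'
python3 -c "
from h import *
s=r.read_state(); print(s['joint_positions'].round(3),s['torque'])"
python3 -m crank '[{"x":0,"y":0,"z":0,"ax":0,"ay":0,"az":0.05,"claw":1},{"x":0,"y":0,"z":0,"ax":0,"ay":0,"az":0.1,"claw":1},{"x":0,"y":0,"z":0,"ax":0,"ay":0,"az":0.15,"claw":1},{"x":0,"y":0,"z":0,"ax":0,"ay":0,"az":0.2,"claw":1},{"x":0,"y":0,"z":0,"ax":0,"ay":0,"az":0.21,"claw":1}]'
python3 -c "
from h import *
camera('wrist');s=r.read_state(); print(s['joint_positions'].round(3),s['torque'],s['ft_force'],s['eef_rot'])"
```

```text
time: 14.5
ee_pos: [0.4887, 0.2046, 0.0615]
eef_rot: [0.997, 0.078, 0.002, -0.001]
ft_force: [7.0, 2.1, -6.7]
width: 0.0309
time: 14.92
ee_pos: [0.4895, 0.2045, 0.0616]
eef_rot: [0.985, -0.171, 0.002, -0.001]
ft_force: [10.4, 1.3, -9.6]
width: 0.031
[ 0.085  0.351 -0.654  1.864  0.251  1.004 -1.019] [ 0.2254559  -2.9225308   0.49879428]
time: 15.33
ee_pos: [0.49, 0.2042, 0.0616]
eef_rot: [0.927, -0.374, 0.002, -0.002]
ft_force: [13.9, 0.7, -9.7]
width: 0.031
[ 0.028  0.336 -0.584  1.867  0.219  0.996 -1.415] [ 0.73067042 -2.57030925 -0.68864868] [ 13.58403616   0.66285726 -10.17610761] [ 0.92759195 -0.3735845   0.00185955 -0.0020826 ]
```

Total turn is 2.41 rad, and the torque has flipped sign (from +0.5 to −0.69 N m), so the detent went over. I'll release, lift and look.

```bash
python3 -m crank '[{"x":0,"y":0,"z":0,"ax":0,"ay":0,"az":0,"claw":0.2},{"x":0,"y":0,"z":0,"ax":0,"ay":0,"az":0,"claw":-0.1},{"x":0,"y":0,"z":0,"ax":0,"ay":0,"az":0,"claw":-0.1},{"x":0,"y":0,"z":0,"ax":0,"ay":0,"az":0,"claw":-0.1},{"x":0,"y":0,"z":0,"ax":0,"ay":0,"az":0,"claw":-0.1}]'
python3 -m crank '[{"x":0,"y":0,"z":-0.005,"ax":0,"ay":0,"az":0,"claw":-0.1},{"x":0,"y":0,"z":-0.02,"ax":0,"ay":0,"az":0,"claw":-0.1},{"x":0,"y":0,"z":-0.045,"ax":0,"ay":0,"az":0,"claw":-0.1},{"x":0,"y":0,"z":-0.08,"ax":0,"ay":0,"az":0,"claw":-0.1},{"x":0,"y":0,"z":-0.11,"ax":0,"ay":0,"az":0,"claw":-0.1}]'
python3 -m crank '[{"x":0,"y":0.03,"z":-0.02,"ax":0,"ay":0,"az":0,"claw":-0.1},{"x":0,"y":0.06,"z":-0.03,"ax":0,"ay":0,"az":0,"claw":-0.1},{"x":0,"y":0.07,"z":-0.03,"ax":0,"ay":0,"az":0,"claw":-0.1},{"x":0,"y":0.07,"z":-0.03,"ax":0,"ay":0,"az":0,"claw":-0.1},{"x":0,"y":0.07,"z":-0.03,"ax":0,"ay":0,"az":0,"claw":-0.1}]'
python3 - <<'E'
from h import *
c=camera("wrist");t=camera("top");sc=camera("scene"); cv2.imwrite("pics/t8.png",t["color"])
u,v=proj(c,[.53,.19,.05]); print(u,v)
a=c["color"]; o=np.zeros((560,800,3),np.uint8); o[:250,:400]=cv2.resize(a,(400,250)); 
b=sc["color"][140:240,290:430]; o[:250,400:750]=cv2.resize(b,(350,250),interpolation=2)
o[250:560,:400]=cv2.resize(t["color"][120:250,180:348],(400,310),interpolation=2)
x0=int(np.clip(u-80,0,480));y0=int(np.clip(v-60,0,280)); o[250:550,400:800]=cv2.resize(a[y0:y0+120,x0:x0+160],(400,300),interpolation=2); cv2.imwrite("pics/o8.png",o)
E
```

```text
time: 15.8
ee_pos: [0.4869, 0.2042, 0.0612]
eef_rot: [0.929, -0.371, -0.0, -0.0]
ft_force: [0.1, 0.4, -0.2]
width: 0.0464
time: 16.22
ee_pos: [0.4868, 0.2041, 0.1733]
eef_rot: [0.929, -0.371, -0.0, -0.0]
ft_force: [1.3, 0.4, -0.9]
width: 0.0476
time: 16.63
ee_pos: [0.4391, 0.1531, 0.2015]
eef_rot: [0.929, -0.371, 0.001, 0.0]
ft_force: [0.4, -0.1, 0.4]
width: 0.048
355.8354370886134 109.88311428441355
```

View pics/o8.png

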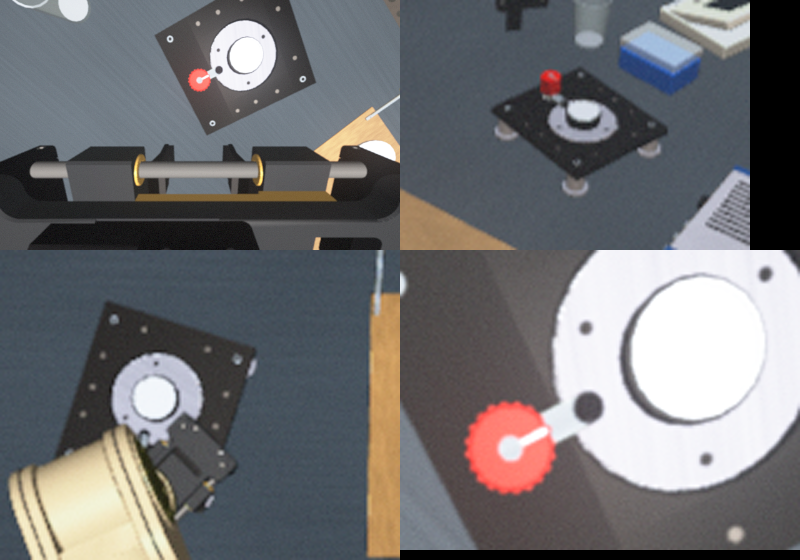

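The clamp arm runs from the knob at crop (511,448) through the foot at (589,407), straight towards the insert's centre. The foot is over the rim, the insert is flush and level, and the gripper is well clear, so I'm handing in.

```bash
python3 -c "
from bench import close_job; print(close_job())"
```

```text
the job is handed in; nothing more can be done
None
```

The insert is set in the stage recess, the clamp is locked over its rim, and the job is handed in at about 17 s on the robot's clock.

- **Insert:** I gripped the aluminium insert by its holder, carried it level and lowered it into the recess. Contact came at tool height 52.1 mm, the value expected for fully home. A wrist picture taken afterwards showed an even gap all round the disc.
- **Clamp:** I turned the red knob clockwise 2.41 rad in one grasp. The torque reversed sign as the detent went over. In the last pictures, after release, the arm points at the insert's centre with the foot over the rim and the gripper clear.
- **Forces:** The largest reading was about 17 N, at the wrist while turning the knob. That came from gripping it 1–2 mm off its axis, which fits the 2 mm disagreement between the wrist and top views of the knob.
- **Slips and checks:** My first move command was refused for missing keys, and nothing moved. The top camera could not check the clamp at the end because the robot arm was in its view, so that check rests on the wrist and scene pictures.
- **Other objects:** The arm and gripper passed clear of everything else on the table. I did not re-measure the other objects' positions at the end.

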